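Make up the gauge kit and the cleaning kit

ROBOT

A 6-joint arm with a two-finger parallel gripper is mounted at the origin on a cart in front of the work surface, level with it; the furniture and walls round the work are solid. World frame = base frame: x ahead of the robot, y to its left, z up, the work surface at z = 0. Lengths are in m, angles in rad, forces in N, time in s.
With the tool pointing down it reaches from about 0.3 to 1 m from the base axis. Payload 5.1 kg.
Tool frame: the origin (TCP) lies midway between the tips of the shut fingers; the grasp point (between the pads) lies 19 mm behind it; z points along the fingers, y is the line along which they close (so a half turn about z gives the same grasp; the last joint's range is limited). The gripper opens to 95 mm and grips with 3 to 60 N. Pads are 20 mm wide; open, the fingers measure 119 mm over their backs; the gripper's body (75 mm by 180 mm) begins 59 mm behind the grasp point.
Start: joints at [1.1, 0.124, 1.65, -0, 1.367, -0.083], TCP at [0.246, 0.602, 0.215] pointing down, gripper open.
Joint ranges: [-2.61, 2.61], [-1.02, 2.33], [0.03, 2.71], [-1.35, 4.49], [0.32, 2.68], [-2.91, 2.91]. Speed limits (rad/s): [2.57, 2.57, 3.14, 3.14, 3.14, 3.14].

INTERFACE

Orientations are given as [roll, pitch, yaw] about the fixed x, y, z axes, in that order (R = Rz(yaw) Ry(pitch) Rx(roll)).
In Python, from cell import sensors, optics, hand_in gives the robot as it stands.
- The arm moves only by the shell command python3 -m inch 'ROWS' [FORCE]. ROWS is JSON, a list of rows, each a list of 5 numbers: the closure in counts, from 0 (fully open) to 255 (shut), then the shift along the tool's x, y, z in mm, then the turn about the tool's z in rad. In form: [[jaw, dx, dy, dz, spin], ...]. A call has 1 to 12 rows; each row shifts and turns the commanded pose from where the row before left it, along the tool's axes as they then stand; what a row does not reach is not made up. A row lasts 1/8 s, in which the tool goes at most 62.5 mm and 10.7 degrees, less where a joint would pass 70% of its speed; a pose out of reach is approached as far as the arm can. A call with a gripper value outside its range is refused whole. The fingers move at their own pace and stop on an object; FORCE is the grip in N (left out, the last holds). Time passes only in rows, so rows that do not move let the fingers close. It gives the time, the measured TCP pose, the force, the opening and the grip force at its end, in the units of the state.
- sensors.get_obs(): the state, without advancing time (a new reading comes with each control period).
- optics.grab_frame(name): name is "scene" or "top" or "wrist"; returns a dict with "color" (480x640x3 uint8, red, green, blue), "mtx" (3x3 intrinsics, pixels), "R" (3x3) and "t" (3): a world point X has camera coordinates R X + t; the wrist camera has in their place "T_tool_cam" (4x4, takes a point from camera to tool coordinates, whose origin is the TCP and whose axes are the flange's). Camera axes: x right, y down, z forward; pixel columns grow to the right and rows downward; lengths in m; the calibration is good to about 2 mm. A picture is of the moment at which its call begins: read the wrist's pose just before it. There is no depth.
- hand_in(): hands the job in; it is judged then, once.
The state is a dict: "time_s": time; "joint_pos": joint angles; "qvel": joint speeds; "effort": joint torques, N m; "eef_pos": TCP position; "eef_rot": TCP orientation; "force": force on the tool from outside, world axes, zero at the start; "ft_torque": the same for the moment, N m; "opening": finger opening in m; "grasp_force": force on a finger pad.
Only numpy, scipy, OpenCV 4.12 (cv2) and the standard library are available. Lean on these libraries where they do the work, as an engineer would, in place of code of your own. Each camera call takes 0.05 s, during which the arm holds its last target. There are 200 camera calls.

TASK

Make up two kits from the parts lying on the bench. In the blue tray put the wooden gauge block in the long bay, and the cream bushing and the roll of black tape each in a square bay of its own; in the yellow tray put the green brush in the long bay and the grey bushing in either square bay. Everything must lie as flat as it does now, wholly within its bay and not on a wall, and be let go.

Things in the scene. Friction and masses are not known exactly. Their poses are not given: they have to be found in the camera images.
- tray_blue: Blue shallow kit tray, fixed, 159 (its x) by 167 mm (y). Origin: centre of its underside. Bay floors, dark grey, 9 mm above the bench; all walls end 15 mm above it (outer 4 mm thick, dividers 3). Long bay, inside 70 (x) by 159 mm (y), centre x = -40.5 mm, y = 0, on the side with a white label; two square bays, inside 78 mm, centres x = +36.5 mm, y = +40.5 and -40.5 mm.
- tray_yellow: Yellow shallow kit tray, fixed, 159 (its x) by 167 mm (y). Origin: centre of its underside. Bay floors, dark grey, 9 mm above the bench; all walls end 15 mm above it (outer 4 mm thick, dividers 3). Long bay, inside 70 (x) by 159 mm (y), centre x = -40.5 mm, y = 0, on the side with a white label; two square bays, inside 78 mm, centres x = +36.5 mm, y = +40.5 and -40.5 mm.
- gauge_block_mid (a point): Drilled hardwood gauge block, light brown with a row of small dark holes in its top, 44 mm (its x) by 90 mm (its y) by 26 mm high, loose, lying flat on the bench. This point is its centre, half-way up; z is up.
- dust_brush_mid (a point): Small green oval hand brush, bristles down, 30 mm (its x, at the widest) by 85 mm (its y) by 22 mm high, loose, standing on the bench. This point is its centre, half-way up; z is up.
- cream_bushing_mid (a point): Cream-coloured (pale yellow) turned bushing, a ring of 28 mm outer diameter, 22 mm high, loose, standing on its flat end with the bore upright. This point is its centre, half-way up; z is up.
- grey_bushing_mid (a point): Grey turned metal bushing, a low ring of 38 mm outer diameter, 16 mm high, loose, standing on its flat end with the bore upright. This point is its centre, half-way up; z is up.
- black_tape_mid (a point): Roll of black tape with a brown core, 58 mm outer diameter, 19 mm high, loose, lying flat with its bore upright. This point is its centre, half-way up; z is up.
Mind the look-alikes: they are no part of the job. Leave any pink or purple look-alike of the part that bears gauge_block_mid alone.

How it is judged:
By the outcome, as a careful person would: the job done as asked, in the order asked, and still so for the second after the job is handed in, with the robot touching nothing.
It also fails if it takes over 112 s, if anything falls off the work surface, if the arm or the gripper's body presses on something with over 40 N, if the wrist force passes 120 N, or if a joint passes its speed limit or range.

## Working session

There is one attempt and no reset: what is moved stays moved. The work goes in short steps, Python scripts to look and compute and a shell command to move; the robot and the scene stay as the last step left them, time stands still between calls to the robot, and variables do not carry over. Pictures are saved under pics/ and viewed, at most 14 in all, crops included, and the job is handed in when it is done.

```bash
ls; mkdir -p pics; python3 - <<'E'
from cell import sensors, optics
import cv2
o=sensors.get_obs(); print(o)
for n in("scene","top"):
    f=optics.grab_frame(n); cv2.imwrite(f"pics/{n}0.png",f["color"][:,:,::-1]); print(n,f["mtx"],f["R"],f["t"])
    import pickle; pickle.dump(f,open(n+"0.pkl","wb"))
E
```

```text
pics
{'time_s': 0.0, 'joint_pos': array([ 1.10040482e+00,  1.24516117e-01,  1.65163141e+00, -1.49726566e-05,
        1.36746445e+00, -8.25859068e-02]), 'qvel': array([ 1.07969188e-03,  1.63052221e-03, -4.45444476e-05, -1.71767111e-04,
        7.58518230e-04, -9.38207348e-04]), 'effort': array([ 3.15361423e-03, -4.17570305e+01, -3.59944689e+01,  7.75049860e-02,
        4.90300439e-02, -1.60011869e-04]), 'eef_pos': array([0.24554477, 0.60117137, 0.21340508]), 'eef_rot': array([-3.13957900e+00, -1.51969872e-04,  2.75378994e+00]), 'force': array([ 0.31796885,  0.63562154, -0.28546835]), 'ft_torque': array([-0.00875463, -0.02400836,  0.06471394]), 'grasp_force': 0.0, 'opening': 0.09487041799340848}
scene [[590.49009628   0.         322.82156743]
 [  0.         590.49009628 238.89906566]
 [  0.           0.           1.        ]] [[ 0.63085009 -0.77586883 -0.00746485]
 [-0.58732014 -0.47121213 -0.65803813]
 [ 0.50703374  0.41950767 -0.75294761]] [-0.27764525  0.47535998  0.80512134]
top [[485.27600268   0.         316.39192692]
 [  0.         485.27600268 241.06348105]
 [  0.           0.           1.        ]] [[-0.02290729 -0.99961666  0.01554947]
 [-0.98964164  0.02046839 -0.14209318]
 [ 0.14172044 -0.01864337 -0.98973115]] [0.13193832 0.59685579 1.04635298]
```

View pics/scene0.png

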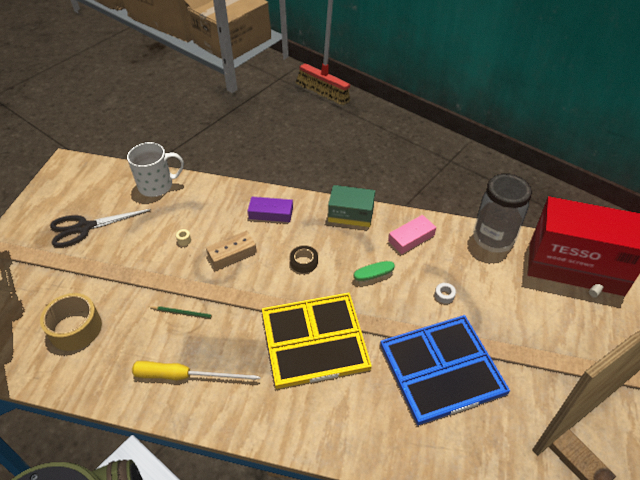

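View pics/top0.png

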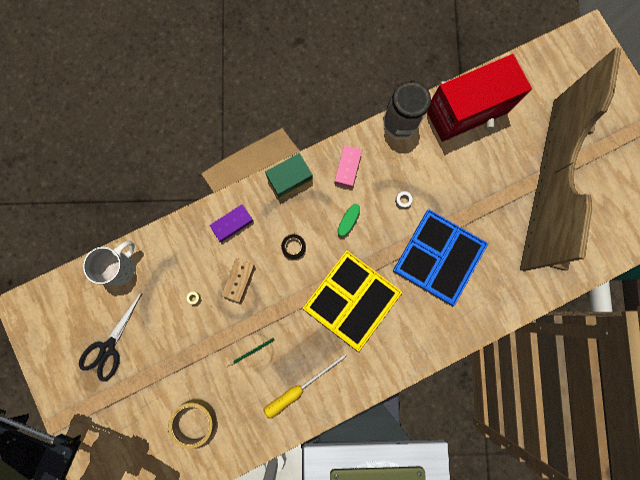

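Both views show every part. In the top view: cream ring (193,298), wood block (238,282), tape (293,246), green brush (349,220), grey ring (404,200), yellow tray (353,300), blue tray (441,257). Next I'll enlarge both views.

```bash
python3 - <<'E'
import cv2,pickle
for n,(x,y,w,h,s) in dict(top=(180,140,320,220,2.5),scene=(165,195,350,230,2.28)).items():
    c=pickle.load(open(n+"0.pkl","rb"))["color"][y:y+h,x:x+w,::-1]
    c=cv2.resize(c,None,fx=s,fy=s,interpolation=cv2.INTER_CUBIC); print(c.shape)
    cv2.imwrite(f"pics/{n}0c.png",c)
E
```

```text
(550, 800, 3)
(524, 798, 3)
```

View pics/top0c.png

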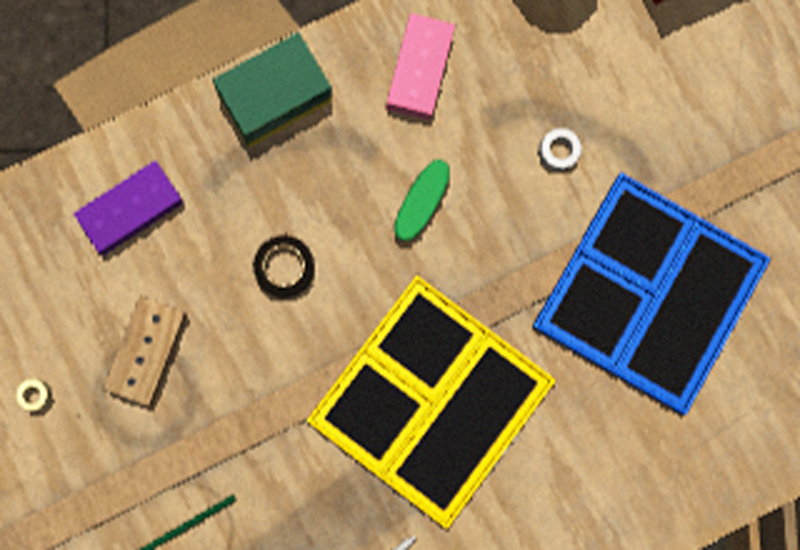

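View pics/scene0c.png

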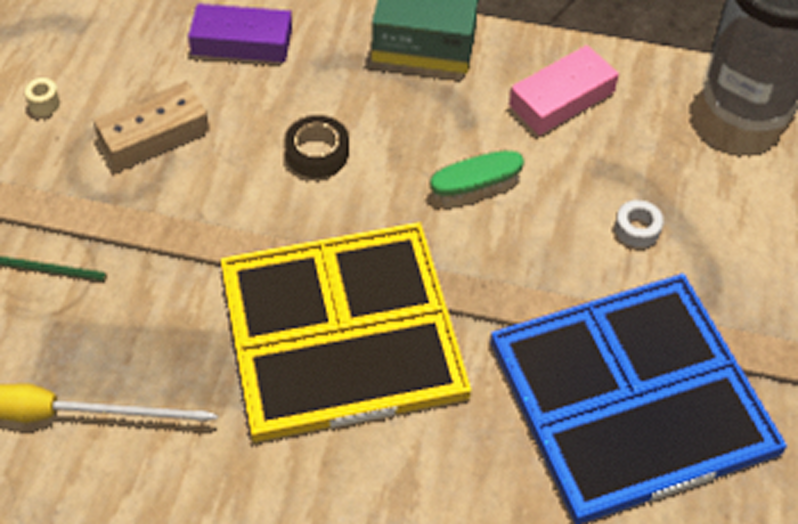

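The crops give matching points: the four block holes, the ring and tape rims, the brush ends, and the tray corners. The white labels are on the long-bay side, at (365,417) and (685,487) in the scene crop. Triangulating these now.

```bash
cat > tri.py <<'E'
import cv2,pickle,numpy as np
T,S=[pickle.load(open(n+"0.pkl","rb")) for n in("top","scene")]
P=[f["mtx"]@np.c_[f["R"],f["t"]] for f in(T,S)]
def tri(a,b):
    X=cv2.triangulatePoints(*P,np.array(a,float).T,np.array(b,float).T); return (X[:3]/X[3]).T
def plane(f,uv,z):
    d=f["R"].T@np.linalg.inv(f["mtx"])@np.r_[uv,1]; c=-f["R"].T@f["t"]; return c+d*(z-c[2])/d[2]
E
python3 - <<'E'
from tri import *
np.set_printoptions(precision=4,suppress=True)
pts=dict(cream=([(33,395)],[(41,91)]),
block=([(155,320),(148,340),(141,359),(132,381)],[(182,102),(160,112),(139,120),(118,128)]),
tape=([(285,266)],[(317,139)]), brush=([(440,162),(402,239)],[(522,157),(431,184)]),
grey=([(561,149)],[(639,219)]),
yel=([(417,277),(555,380),(447,527),(308,420)],[(420,223),(469,392),(254,436),(222,258)]),
blu=([(622,174),(769,258),(685,413),(534,325)],[(684,276),(783,448),(578,518),(492,338)]))
zt=dict(cream=.022,block=.026,tape=.019,brush=.016,grey=.016,yel=.015,blu=.015)
for k,(a,b) in pts.items():
    a=np.array(a)/2.5+[180,140]; b=np.array(b)/2.28+[165,195]
    X=tri(a,b); Y=np.array([plane(T,u,zt[k]) for u in a]);Z=np.array([plane(S,u,zt[k]) for u in b])
    print(k,"tri",X.mean(0),"top",Y.mean(0)[:2],"scene",Z.mean(0)[:2])
    if len(X)>1:
        W=(Y+Z)/2; d=np.diff(W,axis=0)[:,:2]; print("  len",np.hypot(*d.T),"ang",np.arctan2(d[:,1],d[:,0]), "end", np.arctan2(*(W[0]-W[-1])[1::-1]))
E
```

```text
cream tri [0.4793 0.3969 0.0227] top [0.4795 0.3969] scene [0.4795 0.3976]
block tri [0.5169 0.2972 0.0279] top [0.5173 0.2973] scene [0.5178 0.2987]
  len [0.0202 0.0188 0.0202] ang [2.8093 2.759  2.7425] end -0.37104708038261885
tape tri [0.591  0.1699 0.0223] top [0.5916 0.1699] scene [0.593  0.1718]
brush tri [0.6501 0.0433 0.0209] top [0.6506 0.0432] scene [0.6535 0.0452]
  len [0.0824] ang [2.6301] end -0.5115090763774255
grey tri [ 0.6964 -0.0886  0.0156] top [ 0.6966 -0.0889] scene [ 0.6958 -0.0886]
yel tri [0.4666 0.0394 0.0142] top [0.4671 0.0393] scene [0.4661 0.0395]
  len [0.1574 0.1635 0.1583] ang [-2.2479  2.4686  0.8968] end -0.6783015901878596
blu tri [ 0.5612 -0.1675  0.0105] top [ 0.5614 -0.1669] scene [ 0.5582 -0.168 ]
  len [0.1557 0.1637 0.1553] ang [-2.136   2.584   1.0175] end -0.5555522582568895
```

```bash
cat > to.py <<'E'
import sys,numpy as np
from scipy.spatial.transform import Rotation as Ro
from cell import sensors
def to(*goals):
    o=sensors.get_obs(); R=Ro.from_euler("xyz",o["eef_rot"]); p=o["eef_pos"]
    print("t %.2f"%o["time_s"],p.round(4),o["eef_rot"].round(3),"open %.4f"%o["opening"],"F",o["force"].round(1),"grip %.1f"%o["grasp_force"])
    for g in goals: # successive goals x y z yaw
        d=R.inv().apply(np.array(g[:3])-p)*1000; s=-(g[3]-R.as_euler("xyz")[2]); s=(s+np.pi/2)%np.pi-np.pi/2
        print("shift mm",d.round(1),"spin %.3f"%s); p=np.array(g[:3]); R=R*Ro.from_euler("z",s)
if __name__=="__main__": to(*[list(map(float,a.split(","))) for a in sys.argv[1:]])
E
python3 -m inch '[[0,-41,-20,10,0],[0,-41,-20,10,0],[0,-41,-20,10,0],[0,-41,-20,10,0],[0,-41,-20,10,0],[0,-41,-20,10,0],[0,-41,-20,10,0],[0,-41,-20,10,0],[0,-41,-20,10,-0.016],[0,0,0,0,0],[0,0,0,0,0]]' 30
python3 to.py 0.517,0.298,0.12,2.77 0.517,0.298,0.008,2.77
python3 - <<'E'
from cell import optics
import cv2
f=optics.grab_frame("wrist"); cv2.imwrite("pics/w1.png",f["color"][:,:,::-1]); print(f["mtx"],f["T_tool_cam"])
E
```

```text
time_s: 1.48
eef_pos: [0.519, 0.2956, 0.1243]
eef_rot: [-3.141, -0.001, 2.769]
force: [0.3, 0.5, 1.2]
opening: 0.095
grasp_force: 0.0
t 1.48 [0.519  0.2956 0.1243] [-3.141e+00 -1.000e-03  2.769e+00] open 0.0950 F [0.3 0.5 1.2] grip 0.0
shift mm [2.7 1.5 4.3] spin -0.001
shift mm [-1.00e-01  0.00e+00  1.12e+02] spin 0.000
[[406.80150244   0.         321.20383094]
 [  0.         406.80150244 239.48572772]
 [  0.           0.           1.        ]] [[ 5.31749208e-04 -9.65024905e-01 -2.62157682e-01  7.38408475e-02]
 [ 9.99999822e-01  5.83753583e-04 -1.20490964e-04  5.65550684e-04]
 [ 2.69312268e-04 -2.62157571e-01  9.65025044e-01 -1.69896461e-01]
 [ 0.00000000e+00  0.00000000e+00  0.00000000e+00  1.00000000e+00]]
```

View pics/w1.png

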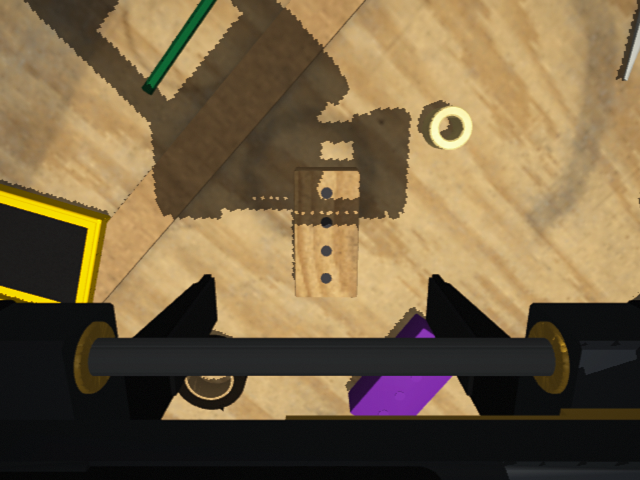

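The wrist view shows the block upright with holes at (327,192), (327,223), (326,251) and (326,278), and the cream ring's top at (451,126). I'll use these as a cross-check.

```bash
cat > wr.py <<'E'
import sys,numpy as np
from scipy.spatial.transform import Rotation as Ro
from cell import sensors
K=(406.80,321.2,239.49); T=np.array([[5.3e-4,-.965025,-.262158,.07384],[1,5.8e-4,-1.2e-4,5.66e-4],[2.7e-4,-.262158,.965025,-.169896]])
def wr(u,v,z):
    o=sensors.get_obs();R=Ro.from_euler("xyz",o["eef_rot"])
    c=R.apply(T[:,3])+o["eef_pos"]; d=R.apply(T[:,:3]@[(u-K[1])/K[0],(v-K[2])/K[0],1]); return c+d*(z-c[2])/d[2]
if __name__=="__main__":
    for a in sys.argv[1:]: print(a,wr(*map(float,a.split(","))).round(4))
E
python3 wr.py 327,192,.026 326,278,.026 326.5,237,.026 451,126,.022
```

```text
327,192,.026 [0.4891 0.3123 0.026 ]
326,278,.026 [0.5455 0.2899 0.026 ]
326.5,237,.026 [0.5178 0.3009 0.026 ]
451,126,.022 [0.4788 0.4021 0.022 ]
```

```bash
python3 -m inch '[[0,3,3,30,0.005],[0,0,0,40,0],[0,0,0,30,0],[0,0,0,14,0],[0,0,0,0,0],[0,0,0,0,0],[255,0,0,0,0],[255,0,0,0,0],[255,0,0,0,0],[255,0,0,0,0],[255,0,0,0,0],[255,0,0,0,0]]' 30
```

```text
time_s: 3.02
eef_pos: [0.5176, 0.2994, 0.0106]
eef_rot: [-3.141, -0.0, 2.765]
force: [-0.1, 0.1, -0.8]
opening: 0.0437
grasp_force: 30.0
```

```bash
python3 -m inch '[[255,0,0,-40,0],[255,0,0,-40,0],[255,0,0,0,0]]'; python3 to.py 0.539,-0.202,0.09,2.584
```

```text
time_s: 3.4
eef_pos: [0.5203, 0.3007, 0.0949]
eef_rot: [3.136, 0.005, 2.765]
force: [1.1, 0.3, -0.2]
opening: 0.044
grasp_force: 30.0
t 3.40 [0.5203 0.3007 0.0949] [3.136 0.005 2.765] open 0.0440 F [ 1.1  0.3 -0.2] grip 30.0
shift mm [-202.3 -460.6    3.4] spin 0.181
```

```bash
python3 -m inch '[[255,-18,-42,0,0],[255,-18,-42,0,0],[255,-18,-42,0,0],[255,-18,-42,0,0],[255,-18,-42,0,0],[255,-18,-42,0,0],[255,-18,-42,0,0],[255,-18,-42,0,0],[255,-18,-42,0,0],[255,-18,-42,0,0],[255,-18,-42,0,0.09],[255,0,0,0,0.09]]';python3 -m inch '[[255,0,0,0,0],[255,0,0,0,0]]'; python3 to.py 0.539,-0.202,0.09,2.584 0.539,-0.202,0.024,2.584
python3 - <<'E'
from cell import optics
import cv2
f=optics.grab_frame("wrist"); cv2.imwrite("pics/w2.png",f["color"][:,:,::-1])
E
```

```text
time_s: 4.9
eef_pos: [0.5308, -0.2055, 0.0891]
eef_rot: [-3.141, -0.002, 2.578]
force: [-0.3, -0.1, 0.1]
opening: 0.0438
grasp_force: 30.0
time_s: 5.15
eef_pos: [0.5312, -0.2023, 0.0896]
eef_rot: [-3.141, -0.002, 2.587]
force: [-0.2, -0.8, -0.9]
opening: 0.044
grasp_force: 30.0
t 5.15 [ 0.5312 -0.2023  0.0896] [-3.141e+00 -2.000e-03  2.587e+00] open 0.0440 F [-0.2 -0.8 -0.9] grip 30.0
shift mm [-6.5  4.4 -0.4] spin 0.003
shift mm [-0.1  0.  66. ] spin -0.000
```

View pics/w2.png

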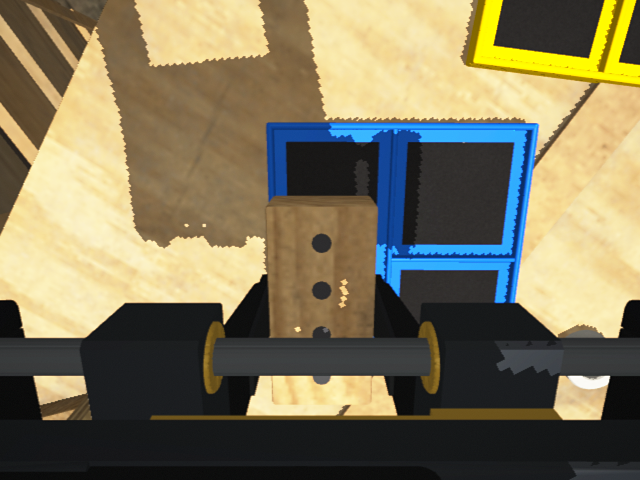

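The block is held straight over the blue long bay. The tray's far corners are at (268,124) and (538,124), and the divider is at (386,130)–(398,130). Checking the tray pose from these.

```bash
python3 wr.py 268,124,.015 538,124,.015 403,124,.015 286,142,.009 378,142,.009
```

```text
268,124,.015 [ 0.4502 -0.1876  0.015 ]
538,124,.015 [ 0.5325 -0.0547  0.015 ]
403,124,.015 [ 0.4914 -0.1212  0.015 ]
286,142,.009 [ 0.4641 -0.1848  0.009 ]
378,142,.009 [ 0.4931 -0.1379  0.009 ]
```

```bash
python3 -m inch '[[255,-6,6,20,0],[255,0,0,30,0],[255,0,0,15,0],[255,0,0,0,0],[255,0,0,2,0],[255,0,0,2,0],[255,0,0,0,0],[255,0,0,0,0]]'; python3 to.py
```

```text
time_s: 6.2
eef_pos: [0.5402, -0.2012, 0.0221]
eef_rot: [3.142, 0.001, 2.585]
force: [-0.2, 0.3, -0.7]
opening: 0.0439
grasp_force: 30.0
t 6.20 [ 0.5402 -0.2012  0.0221] [3.142e+00 1.000e-03 2.585e+00] open 0.0439 F [-0.2  0.3 -0.7] grip 30.0
```

Lower 2.5 mm more, open, rise, and head for the cream ring.

```bash
python3 -m inch '[[255,0,0,1.5,0],[255,0,0,1,0],[255,0,0,0,0],[255,0,0,0,0],[210,0,0,0,0],[110,0,0,0,0],[110,0,0,0,0],[110,0,0,-30,0],[110,0,0,-40,0],[110,0,0,-10,0],[110,0,0,0,0]]'; python3 to.py 0.479,0.399,0.1,2.584
```

```text
time_s: 7.58
eef_pos: [0.5403, -0.2012, 0.0993]
eef_rot: [3.141, 0.001, 2.585]
force: [-0.9, -0.1, -1.0]
opening: 0.0539
grasp_force: 0.0
t 7.58 [ 0.5403 -0.2012  0.0993] [3.141e+00 1.000e-03 2.585e+00] open 0.0539 F [-0.9 -0.1 -1. ] grip 0.0
shift mm [369.2 477.2  -1. ] spin 0.001
```

```bash
python3 -m inch '[[110,30,39.5,0,0],[110,30,39.5,0,0],[110,30,39.5,0,0],[110,30,39.5,0,0],[110,30,39.5,0,0],[110,30,39.5,0,0],[110,30,39.5,0,0],[110,30,39.5,0,0],[110,30,39.5,0,0],[110,30,39.5,0,0],[110,30,39.5,0,0],[110,15,20,0,0]]'; python3 -m inch '[[110,0,0,0,0],[110,0,0,0,0]]'; python3 to.py 0.479,0.399,0.1,2.584
python3 - <<'E'
from cell import optics
import cv2
f=optics.grab_frame("wrist"); cv2.imwrite("pics/w3.png",f["color"][:,:,::-1])
E
```

```text
time_s: 9.07
eef_pos: [0.4857, 0.3684, 0.0967]
eef_rot: [-3.138, -0.002, 2.587]
force: [0.3, 0.7, 0.2]
opening: 0.0542
grasp_force: 0.0
time_s: 9.32
eef_pos: [0.4871, 0.3658, 0.0981]
eef_rot: [-3.14, -0.0, 2.584]
force: [0.2, -0.6, -0.7]
opening: 0.054
grasp_force: 0.0
t 9.32 [0.4871 0.3658 0.0981] [-3.14  -0.     2.584] open 0.0540 F [ 0.2 -0.6 -0.7] grip 0.0
shift mm [24.4 23.9 -1.9] spin 0.000
```

View pics/w3.png

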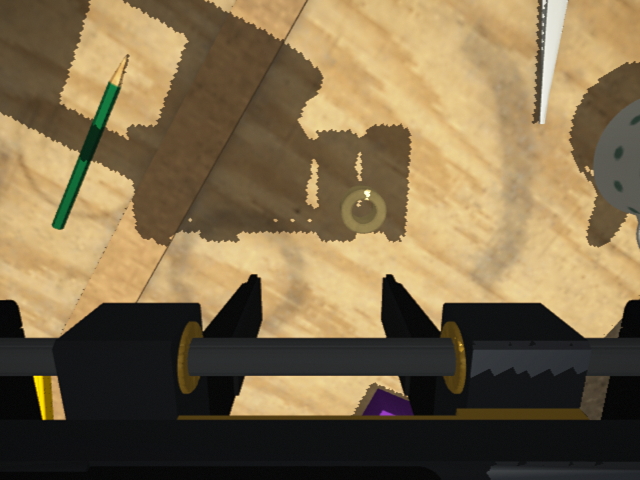

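The cream ring's top is centred at (363,209), between and ahead of the fingers. The mug at the right edge clears the gripper body.

```bash
python3 wr.py 363,209,.022; python3 to.py 0.479,0.400,0.004,2.584
```

```text
363,209,.022 [0.4788 0.4018 0.022 ]
t 9.38 [0.4873 0.3656 0.0984] [-3.14  -0.     2.584] open 0.0542 F [-0.2  0.2 -0.2] grip 0.0
shift mm [25.2 24.9 94.4] spin -0.000
```

```bash
python3 -m inch '[[110,25,25,0,0],[110,0,0,40,0],[110,0,0,40,0],[110,0,0,11,0],[110,0,0,0,0],[110,0,0,0,0],[255,0,0,0,0],[255,0,0,0,0],[255,0,0,0,0],[255,0,0,0,0],[255,0,0,0,0]]' 20; python3 to.py
```

```text
time_s: 10.75
eef_pos: [0.4795, 0.4017, 0.0086]
eef_rot: [3.141, 0.0, 2.585]
force: [-0.7, -0.9, 3.4]
opening: 0.0274
grasp_force: 20.0
t 10.75 [0.4795 0.4017 0.0086] [3.141 0.    2.585] open 0.0274 F [-0.7 -0.9  3.4] grip 20.0
```

```bash
python3 -m inch '[[255,0,0,-40,0],[255,0,0,-40,0],[255,0,0,0,0]]'; python3 to.py 0.546,-0.114,0.09,2.584
```

```text
time_s: 11.12
eef_pos: [0.4816, 0.4032, 0.0922]
eef_rot: [3.134, 0.003, 2.585]
force: [0.2, -0.1, -0.9]
opening: 0.0279
grasp_force: 20.0
t 11.12 [0.4816 0.4032 0.0922] [3.134e+00 3.000e-03 2.585e+00] open 0.0279 F [ 0.2 -0.1 -0.9] grip 20.0
shift mm [-3.279e+02 -4.051e+02  3.000e-01] spin 0.001
```

```bash
python3 -m inch '[[255,-28,-34.5,0,0],[255,-28,-34.5,0,0],[255,-28,-34.5,0,0],[255,-28,-34.5,0,0],[255,-28,-34.5,0,0],[255,-28,-34.5,0,0],[255,-28,-34.5,0,0],[255,-28,-34.5,0,0],[255,-28,-34.5,0,0],[255,-28,-34.5,0,0],[255,-28,-34.5,0,0],[255,-20,-25.5,0,0]]'; python3 -m inch '[[255,0,0,0,0],[255,0,0,0,0]]'; python3 to.py 0.546,-0.114,0.018,2.584
```

```text
time_s: 12.62
eef_pos: [0.5426, -0.1171, 0.0861]
eef_rot: [-3.141, -0.003, 2.584]
force: [0.4, 0.2, -1.1]
opening: 0.0271
grasp_force: 20.0
time_s: 12.88
eef_pos: [0.5428, -0.115, 0.0866]
eef_rot: [-3.141, -0.003, 2.585]
force: [0.4, 0.3, -1.6]
opening: 0.0275
grasp_force: 20.0
t 12.88 [ 0.5428 -0.115   0.0866] [-3.141e+00 -3.000e-03  2.585e+00] open 0.0275 F [ 0.4  0.3 -1.6] grip 20.0
shift mm [-2.4  2.6 68.6] spin 0.001
```

```bash
python3 -m inch '[[255,-2,3,20,0],[255,0,0,30,0],[255,0,0,12,0],[255,0,0,3,0],[255,0,0,2,0],[255,0,0,0,0],[255,0,0,0,0]]'; python3 to.py
```

```text
time_s: 13.75
eef_pos: [0.5477, -0.1144, 0.022]
eef_rot: [3.141, 0.002, 2.585]
force: [-0.4, -0.6, -0.4]
opening: 0.0272
grasp_force: 20.0
t 13.75 [ 0.5477 -0.1144  0.022 ] [3.141e+00 2.000e-03 2.585e+00] open 0.0272 F [-0.4 -0.6 -0.4] grip 20.0
```

```bash
python3 -m inch '[[255,0,0,2,0],[255,0,0,2,0],[255,0,0,0,0],[255,0,0,0,0],[215,0,0,0,0],[145,0,0,0,0],[145,0,0,0,0],[145,0,0,-30,0],[40,0,0,-40,0],[40,0,0,-10,0],[40,0,0,0,0]]'; python3 to.py 0.591,0.1715,0.1,2.584
```

```text
time_s: 15.12
eef_pos: [0.5473, -0.1142, 0.0973]
eef_rot: [3.141, 0.001, 2.585]
force: [0.2, -0.3, -0.2]
opening: 0.066
grasp_force: 0.0
t 15.12 [ 0.5473 -0.1142  0.0973] [3.141e+00 1.000e-03 2.585e+00] open 0.0660 F [ 0.2 -0.3 -0.2] grip 0.0
shift mm [113.9 265.7  -2.7] spin 0.001
```

```bash
python3 -m inch '[[40,16,36,0,0],[40,16,36,0,0],[40,16,36,0,0],[40,16,36,0,0],[40,10,25,0,0],[40,0,0,0,0.157],[40,0,0,0,0.157],[40,0,0,0,0.157],[40,0,0,0,0.157],[40,0,0,0,0.157],[40,0,0,0,0],[40,0,0,0,0]]'; python3 to.py 0.591,0.1715,0.1,1.80
python3 - <<'E'
from cell import optics
import cv2
f=optics.grab_frame("wrist"); cv2.imwrite("pics/w4.png",f["color"][:,:,::-1])
E
```

```text
time_s: 16.62
eef_pos: [0.5727, 0.0684, 0.0958]
eef_rot: [-3.139, -0.0, 1.802]
force: [-0.2, 0.2, -0.2]
opening: 0.0799
grasp_force: 0.0
t 16.62 [0.5727 0.0684 0.0958] [-3.139 -0.     1.802] open 0.0799 F [-0.2  0.2 -0.2] grip 0.0
shift mm [96.2 41.4 -4.3] spin 0.002
```

View pics/w4.png

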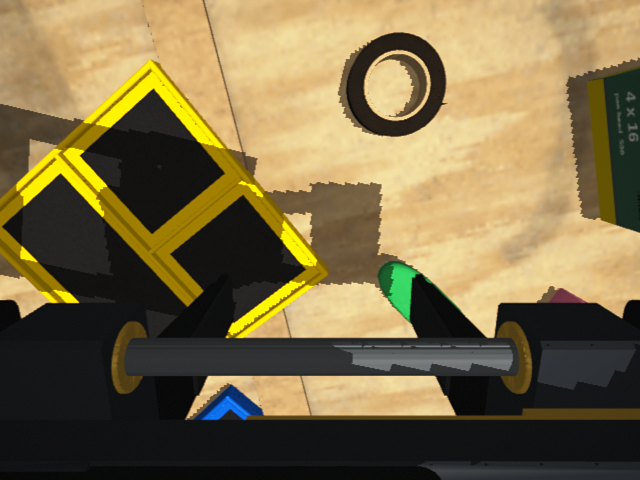

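I undershot. The tape's top face is centred near (400,83), and the yellow tray corners show at (153,62) and (326,270).

```bash
python3 wr.py 400,83,.019 153,62,.015 326,270,.015;python3 to.py 0.5915,0.172,0.1,1.80
```

```text
400,83,.019 [0.5944 0.1753 0.019 ]
153,62,.015 [0.4543 0.1543 0.015 ]
326,270,.015 [0.5799 0.0546 0.015 ]
t 16.68 [0.573  0.0684 0.0962] [-3.14  -0.     1.801] open 0.0802 F [-0.3 -0.7 -0.2] grip 0.0
shift mm [96.6 41.7 -3.9] spin 0.001
```

```bash
python3 -m inch '[[40,48,21,0,0],[40,49,22,0,0],[40,0,0,0,0],[40,0,0,40,0],[40,0,0,35,0],[40,0,0,12,0],[40,0,0,4,0],[40,0,0,0,0],[40,0,0,0,0]]'; python3 to.py
```

```text
time_s: 17.8
eef_pos: [0.5946, 0.1727, 0.0079]
eef_rot: [3.139, 0.0, 1.8]
force: [-0.2, -0.9, 0.1]
opening: 0.0801
grasp_force: 0.0
t 17.80 [0.5946 0.1727 0.0079] [3.139 0.    1.8  ] open 0.0801 F [-0.2 -0.9  0.1] grip 0.0
```

```bash
python3 -m inch '[[40,0,0,3,0],[255,0,0,0,0],[255,0,0,0,0],[255,0,0,0,0],[255,0,0,0,0],[255,0,0,0,0],[255,0,0,0,0]]' 25; python3 -m inch '[[255,0,0,-40,0],[255,0,0,-40,0],[255,0,0,0,0],[255,0,0,0,0]]'; python3 to.py 0.615,-0.157,0.09,1.8
```

```text
time_s: 18.68
eef_pos: [0.5934, 0.1727, 0.0032]
eef_rot: [-3.142, -0.0, 1.8]
force: [0.7, 0.3, -0.3]
opening: 0.0555
grasp_force: 25.0
time_s: 19.18
eef_pos: [0.5927, 0.1725, 0.0823]
eef_rot: [-3.14, 0.0, 1.8]
force: [-0.5, 0.7, -0.7]
opening: 0.0552
grasp_force: 25.0
t 19.18 [0.5927 0.1725 0.0823] [-3.14  0.    1.8 ] open 0.0552 F [-0.5  0.7 -0.7] grip 25.0
shift mm [-326.   -53.1   -7.6] spin -0.000
```

```bash
python3 -m inch '[[255,-42,-7,-2,0],[255,-42,-7,-2,0],[255,-42,-7,-2,0],[255,-42,-7,-2,0],[255,-42,-7,0,0],[255,-42,-7,0,0],[255,-42,-7,0,0],[255,-32,-4,0,0],[255,0,0,0,0],[255,0,0,0,0]]'; python3 to.py 0.615,-0.157,0.09,1.8
python3 - <<'E'
from cell import optics
import cv2
f=optics.grab_frame("wrist"); cv2.imwrite("pics/w5.png",f["color"][:,:,::-1])
E
```

```text
time_s: 20.42
eef_pos: [0.6146, -0.1561, 0.0893]
eef_rot: [-3.139, -0.002, 1.8]
force: [0.5, 0.5, -0.7]
opening: 0.0555
grasp_force: 25.0
t 20.43 [ 0.6146 -0.1561  0.0893] [-3.139e+00 -2.000e-03  1.800e+00] open 0.0555 F [ 0.5  0.5 -0.7] grip 25.0
shift mm [-1.   0.2 -0.7] spin -0.000
```

View pics/w5.png

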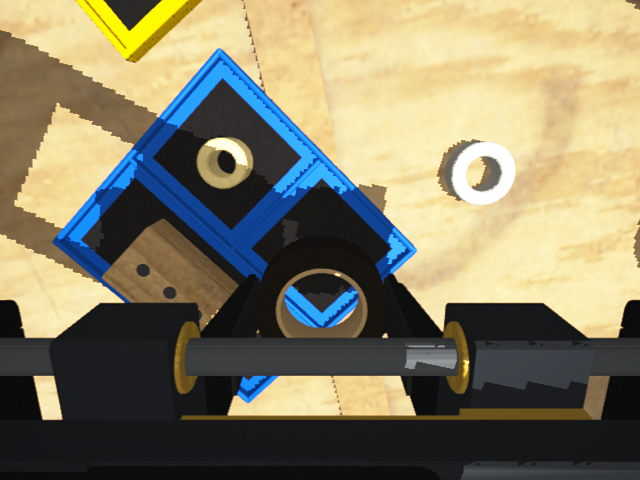

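Cream and block sit inside their bays, at (225,162) and (165,265). The tape is held centred near (321,308), and the blue tray corners are at (220,50) and (415,248). Checking the tape's offset.

```bash
python3 wr.py 321,308,.105 220,50,.015 415,248,.015 480,174,.016 ; python3 to.py 0.6155,-0.1565,0.012,1.8
```

```text
321,308,.105 [ 0.6148 -0.1532  0.105 ]
220,50,.015 [ 0.5342 -0.0553  0.015 ]
415,248,.015 [ 0.672  -0.1403  0.015 ]
480,174,.016 [ 0.6962 -0.0873  0.016 ]
t 20.48 [ 0.6149 -0.1557  0.0897] [-3.14e+00 -2.00e-03  1.80e+00] open 0.0553 F [ 0.8 -0.6 -0.3] grip 25.0
shift mm [-1.   0.6 77.7] spin 0.000
```

```bash
python3 -m inch '[[255,-2,0,20,0],[255,0,0,30,0],[255,0,0,15,0],[255,0,0,5,0],[255,0,0,3,0],[255,0,0,0,0],[255,0,0,0,0]]'; python3 to.py
```

```text
time_s: 21.35
eef_pos: [0.6169, -0.1591, 0.0192]
eef_rot: [3.14, 0.001, 1.8]
force: [0.8, -0.3, -0.8]
opening: 0.0551
grasp_force: 25.0
t 21.35 [ 0.6169 -0.1591  0.0192] [3.14e+00 1.00e-03 1.80e+00] open 0.0551 F [ 0.8 -0.3 -0.8] grip 25.0
```

```bash
python3 -m inch '[[255,2,-1,3,0],[255,0,0,3,0],[255,0,0,1,0],[255,0,0,0,0],[255,0,0,0,0]]'; python3 to.py
```

```text
time_s: 21.98
eef_pos: [0.6148, -0.157, 0.0122]
eef_rot: [-3.141, -0.0, 1.8]
force: [-3.1, 1.2, 6.4]
opening: 0.0554
grasp_force: 25.0
t 21.98 [ 0.6148 -0.157   0.0122] [-3.141 -0.     1.8  ] open 0.0554 F [-3.1  1.2  6.4] grip 25.0
```

```bash
python3 -m inch '[[92,0,0,0,0],[92,0,0,0,0],[92,0,0,0,0],[92,0,0,-10,0],[92,0,0,-20,0],[92,0,0,-40,0],[80,0,0,-15,0],[80,0,0,0,0]]'; python3 to.py 0.6505,0.0445,0.1,2.63
```

```text
time_s: 22.98
eef_pos: [0.616, -0.1575, 0.0985]
eef_rot: [3.138, 0.002, 1.8]
force: [0.1, -0.5, -0.1]
opening: 0.0648
grasp_force: 0.0
t 22.98 [ 0.616  -0.1575  0.0985] [3.138e+00 2.000e-03 1.800e+00] open 0.0648 F [ 0.1 -0.5 -0.1] grip 0.0
shift mm [188.9  79.4  -1.6] spin -0.830
```

```bash
python3 -m inch '[[80,38,16,0,0],[80,38,16,0,0],[80,38,16,0,0],[80,38,16,0,0],[80,37,15,-10,0],[80,0,0,-10,-0.166],[80,0,0,0,-0.166],[80,0,0,0,-0.166],[80,0,0,0,-0.166],[80,0,0,0,-0.166],[80,0,0,0,0],[80,0,0,0,0]]'; python3 to.py 0.6505,0.0445,0.1,2.63
python3 - <<'E'
from cell import optics
import cv2
f=optics.grab_frame("wrist"); cv2.imwrite("pics/w6.png",f["color"][:,:,::-1])
E
```

```text
time_s: 24.48
eef_pos: [0.6482, 0.0449, 0.115]
eef_rot: [-3.141, -0.002, 2.627]
force: [0.2, -0.3, 0.1]
opening: 0.0652
grasp_force: 0.0
t 24.48 [0.6482 0.0449 0.115 ] [-3.141e+00 -2.000e-03  2.627e+00] open 0.0652 F [ 0.2 -0.3  0.1] grip 0.0
shift mm [-2.2  0.8 15. ] spin -0.003
```

View pics/w6.png

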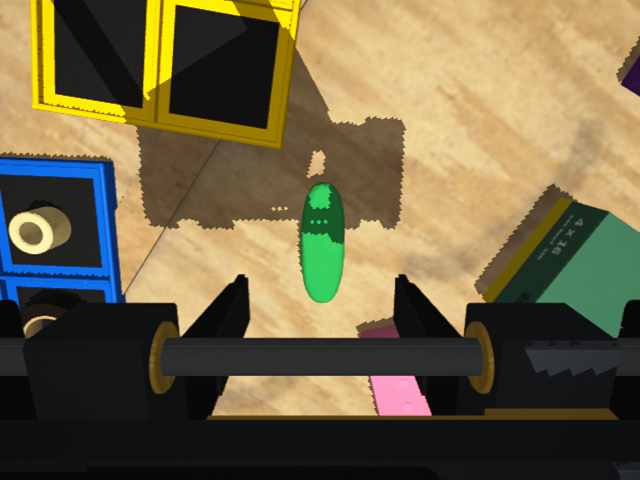

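The brush is straight under the gripper, spanning (322,183) to (322,302). Checking it, along with the green box's height, before descending.

```bash
python3 wr.py 322.5,243,.018 322,183,.015 322,302,.015; python3 - <<'E'
from tri import *
a=np.array([(328,88),(247,137)])/2.5+[180,140]
print(tri(a,[(372,212),(328,206)]).round(3))
E
python3 to.py 0.6505,0.0455,0.004,2.63
```

```text
322.5,243,.018 [0.65   0.0455 0.018 ]
322,183,.015 [0.6146 0.0651 0.015 ]
322,302,.015 [0.6889 0.0232 0.015 ]
[[0.753 0.126 0.043]
 [0.705 0.201 0.051]]
t 24.52 [0.6484 0.0449 0.1153] [-3.141e+00 -1.000e-03  2.628e+00] open 0.0654 F [ 0.1  0.1 -0.3] grip 0.0
shift mm [ -1.7   1.7 111.3] spin -0.002
```

```bash
python3 -m inch '[[80,-2,2,40,0],[80,0,0,40,0],[80,0,0,24,0],[80,0,0,5,0],[80,0,0,0,0],[80,0,0,0,0],[255,0,0,0,0],[255,0,0,0,0],[255,0,0,0,0],[255,0,0,0,0],[255,0,0,0,0],[255,0,0,0,0]]' 20; python3 to.py
```

```text
time_s: 26.02
eef_pos: [0.6515, 0.0456, 0.0072]
eef_rot: [-3.141, -0.0, 2.63]
force: [-0.1, -0.9, 1.2]
opening: 0.0287
grasp_force: 20.0
t 26.02 [0.6515 0.0456 0.0072] [-3.141 -0.     2.63 ] open 0.0287 F [-0.1 -0.9  1.2] grip 20.0
```

```bash
python3 -m inch '[[255,0,0,-40,0],[255,0,0,-40,0],[255,0,0,0,0],[255,0,0,0,0]]'; python3 to.py 0.442,0.0085,0.09,2.466
```

```text
time_s: 26.52
eef_pos: [0.6509, 0.0457, 0.0861]
eef_rot: [-3.141, -0.001, 2.63]
force: [0.9, -0.2, -0.8]
opening: 0.0289
grasp_force: 20.0
t 26.52 [0.6509 0.0457 0.0861] [-3.141e+00 -1.000e-03  2.630e+00] open 0.0289 F [ 0.9 -0.2 -0.8] grip 20.0
shift mm [ 163.9 -134.7   -3.7] spin 0.164
```

```bash
python3 -m inch '[[255,33,-27,-3,0],[255,33,-27,0,0],[255,33,-27,0,0],[255,33,-27,0,0],[255,32,-27,0,0.082],[255,0,0,0,0.082],[255,0,0,0,0],[255,0,0,0,0]]'; python3 to.py 0.442,0.0085,0.09,2.466
python3 - <<'E'
from cell import optics
import cv2
f=optics.grab_frame("wrist"); cv2.imwrite("pics/w7.png",f["color"][:,:,::-1])
E
```

```text
time_s: 27.52
eef_pos: [0.4421, 0.0084, 0.0893]
eef_rot: [-3.141, -0.001, 2.467]
force: [-0.4, -0.2, -0.0]
opening: 0.0284
grasp_force: 20.0
t 27.52 [0.4421 0.0084 0.0893] [-3.141e+00 -1.000e-03  2.467e+00] open 0.0284 F [-0.4 -0.2 -0. ] grip 20.0
shift mm [ 0.2  0.  -0.7] spin 0.001
```

View pics/w7.png

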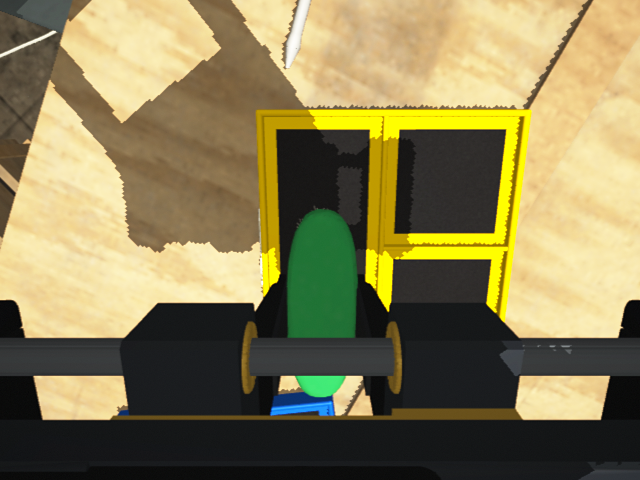

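The brush is aligned and centred over the yellow long bay; its floor runs from column 277 to 369 and the brush is at 322.

```bash
python3 -m inch '[[255,0,0,30,0],[255,0,0,28,0],[255,0,0,8,0],[255,0,0,3,0],[255,0,0,0,0],[255,0,0,0,0],[255,0,0,0,0]]'; python3 to.py
```

```text
time_s: 28.45
eef_pos: [0.4431, 0.0082, 0.0219]
eef_rot: [3.141, 0.001, 2.466]
force: [-0.3, 0.2, 0.4]
opening: 0.029
grasp_force: 20.0
t 28.45 [0.4431 0.0082 0.0219] [3.141e+00 1.000e-03 2.466e+00] open 0.0290 F [-0.3  0.2  0.4] grip 20.0
```

```bash
python3 -m inch '[[255,0,0,3,0],[255,0,0,2,0],[255,0,0,0,0],[255,0,0,0,0],[215,0,0,0,0],[145,0,0,0,0],[145,0,0,0,0],[145,0,0,-30,0],[100,0,0,-40,0],[100,0,0,-15,0],[100,0,0,0,0]]'; python3 to.py 0.696,-0.0885,0.1,2.466
```

```text
time_s: 29.82
eef_pos: [0.4432, 0.0082, 0.1019]
eef_rot: [3.14, 0.002, 2.466]
force: [0.1, -0.5, -1.0]
opening: 0.0572
grasp_force: 0.0
t 29.82 [0.4432 0.0082 0.1019] [3.140e+00 2.000e-03 2.466e+00] open 0.0572 F [ 0.1 -0.5 -1. ] grip 0.0
shift mm [-257.7   82.7    2.5] spin -0.000
```

```bash
python3 -m inch '[[100,-43,14,0,0],[100,-43,14,0,0],[100,-43,14,0,0],[100,-43,14,0,0],[100,-43,14,0,0],[100,-42,13,0,0],[100,0,0,0,0],[100,0,0,0,0]]'; python3 to.py 0.6963,-0.088,0.004,2.466
```

```text
time_s: 30.82
eef_pos: [0.6932, -0.0873, 0.0986]
eef_rot: [-3.14, -0.004, 2.466]
force: [-1.0, -0.3, -0.8]
opening: 0.0579
grasp_force: 0.0
t 30.82 [ 0.6932 -0.0873  0.0986] [-3.14  -0.004  2.466] open 0.0579 F [-1.  -0.3 -0.8] grip 0.0
shift mm [-3.2  1.6 94.5] spin -0.000
```

```bash
python3 -m inch '[[100,-3,1,40,0],[100,0,0,35,0],[100,0,0,15,0],[100,0,0,4,0],[100,0,0,0,0],[100,0,0,0,0],[255,0,0,0,0],[255,0,0,0,0],[255,0,0,0,0],[255,0,0,0,0],[255,0,0,0,0],[255,0,0,0,0]]' 20; python3 to.py
```

```text
time_s: 32.33
eef_pos: [0.6981, -0.0888, 0.0075]
eef_rot: [3.141, 0.0, 2.466]
force: [-0.1, 0.7, 3.2]
opening: 0.0372
grasp_force: 20.0
t 32.33 [ 0.6981 -0.0888  0.0075] [3.141 0.    2.466] open 0.0372 F [-0.1  0.7  3.2] grip 20.0
```

```bash
python3 -m inch '[[255,0,0,-40,0],[255,0,0,-40,0],[255,0,0,0,0],[255,0,0,0,0]]'; python3 to.py 0.5215,0.0435,0.09,2.466
```

```text
time_s: 32.83
eef_pos: [0.6969, -0.0887, 0.0857]
eef_rot: [-3.141, -0.002, 2.466]
force: [0.1, 0.3, -0.5]
opening: 0.0376
grasp_force: 20.0
t 32.83 [ 0.6969 -0.0887  0.0857] [-3.141e+00 -2.000e-03  2.466e+00] open 0.0376 F [ 0.1  0.3 -0.5] grip 20.0
shift mm [219.6  -6.6  -3.9] spin -0.000
```

```bash
python3 -m inch '[[255,44,-1,-4,0],[255,44,-1,0,0],[255,44,-2,0,0],[255,44,-2,0,0],[255,43,-1,0,0],[255,0,0,0,0],[255,0,0,0,0],[255,0,0,30,0],[255,0,0,25,0],[255,0,0,10,0],[255,0,0,0,0],[255,0,0,0,0]]'; python3 to.py 0.5215,0.0435,0.0165,2.466
```

```text
time_s: 34.33
eef_pos: [0.5237, 0.0425, 0.0272]
eef_rot: [3.141, 0.001, 2.465]
force: [0.1, -0.0, -0.6]
opening: 0.037
grasp_force: 20.0
t 34.33 [0.5237 0.0425 0.0272] [3.141e+00 1.000e-03 2.465e+00] open 0.0370 F [ 0.1 -0.  -0.6] grip 20.0
shift mm [ 2.4 -0.6 10.7] spin -0.001
```

```bash
python3 -m inch '[[255,2,0,6,0],[255,0,0,4,0],[255,0,0,0.5,0],[255,0,0,0,0],[255,0,0,0,0],[205,0,0,0,0],[125,0,0,0,0],[125,0,0,0,0],[125,0,0,-30,0],[60,0,0,-40,0],[0,0,0,-40,0],[0,0,0,-40,0]]'; python3 -m inch '[[0,50,20,0,0],[0,50,20,0,0],[0,50,20,0,0],[0,50,20,0,0],[0,50,20,0,0],[0,50,20,0,0],[0,0,0,0,0],[0,0,0,0,0]]'
python3 - <<'E'
from cell import optics
import cv2
ims=[]
for n,(x,y,w,h) in dict(top=(290,190,210,170),scene=(250,280,270,145)).items():
    c=optics.grab_frame(n)["color"][y:y+h,x:x+w,::-1]
    ims.append(cv2.resize(c,(540,int(540*h/w)),interpolation=cv2.INTER_CUBIC))
i=cv2.vconcat(ims); f=min(1,600/i.shape[0]); cv2.imwrite("pics/end.png",cv2.resize(i,None,fx=f,fy=f,interpolation=cv2.INTER_AREA))
E
```

```text
time_s: 35.83
eef_pos: [0.5208, 0.0439, 0.1665]
eef_rot: [-3.141, -0.0, 2.466]
force: [0.7, -0.8, -0.7]
opening: 0.073
grasp_force: 0.0
time_s: 36.83
eef_pos: [0.3621, 0.3249, 0.1653]
eef_rot: [-3.141, 0.0, 2.466]
force: [-0.2, -0.2, -0.1]
opening: 0.0948
grasp_force: 0.0
```

View pics/end.png

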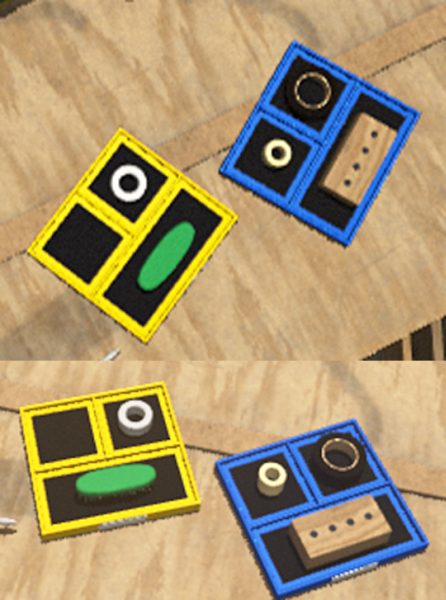

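All five are in their bays. The tape at (308,92) and the block deserve a closer look for wall contact.

```bash
python3 - <<'E'
from cell import optics
import cv2
ims=[]
for n,(x,y,w,h) in dict(top=(390,205,104,104),scene=(376,310,140,115)).items():
    c=optics.grab_frame(n)["color"][y:y+h,x:x+w,::-1]
    ims.append(cv2.resize(c,(400,450),interpolation=cv2.INTER_CUBIC) if 0 else cv2.resize(cv2.copyMakeBorder(c,0,max(0,115-h),0,0,cv2.BORDER_CONSTANT),None,fx=3.2,fy=3.2,interpolation=cv2.INTER_CUBIC))
cv2.imwrite("pics/end2.png",cv2.hconcat(ims)); print([i.shape for i in ims])
E
```

```text
[(368, 333, 3), (368, 448, 3)]
```

View pics/end2.png

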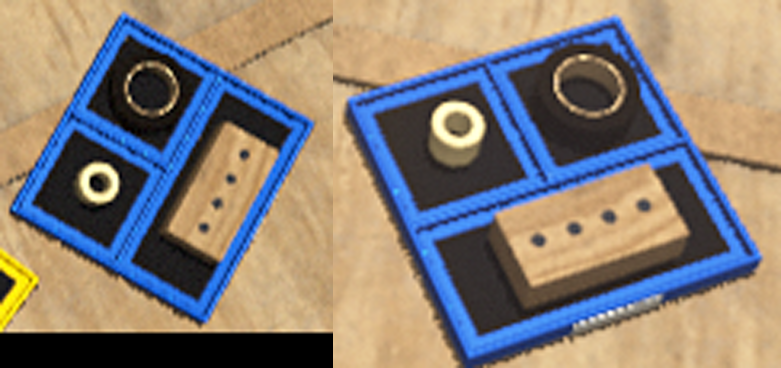

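In the enlargement, the holes are at (244,155) to (205,228), the tape bore at (151,89) and the cream bore at (98,184). I'll triangulate these in tray coordinates.

```bash
python3 - <<'E'
from tri import *
np.set_printoptions(precision=4,suppress=True)
a=np.array([(244,155),(231,179),(217,203),(205,228),(151,89),(98,184)])/3.2+[390,205]
b=(np.array([(645,205),(610,216),(575,228),(540,240),(590,83),(459,122)])-[333,0])/3.2+[376,310]
X=tri(a,b); c=np.array([.5608,-.1672]);t=1.013;M=np.array([[np.cos(t),np.sin(t)],[-np.sin(t),np.cos(t)]])
L=np.c_[(X[:,:2]-c)@M.T,X[:,2]]*1000
print("block",L[:4].mean(0),np.arctan2(*(L[0]-L[3])[:2]));print(L[4:])
E
```

```text
block [-41.3138  -1.0178  36.3509] 3.1343704290120193
[[ 36.7703 -40.7997  29.4856]
 [ 36.7459  38.0601  32.1114]]
```

```bash
python3 -c "
from cell import hand_in
print(hand_in())"
```

```text
the job is handed in; nothing more can be done
None
```

Both kits are made up as asked and handed in at about 37 s: all five parts lie flat in their bays and are let go, and the final camera check put the three blue-tray parts within 3 mm of their bay centres.

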